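Close up the microscope objective case

TASK

Close up the open objective case: with the fingertips, first push the upright flap inside it down flat over the objectives while the cover is still standing open, then push the hinged cover over until it lies fully shut on the case, without slamming it. Pick nothing up: leave the objectives in their wells and everything else on the bench where it stands.

Things in the scene. Friction and masses are not known exactly. Their poses are not given: they have to be found in the camera images.
- case: black objective case, fixed to the bench, open at the top: 150 (its x) x 160 (its y) x 70 tall, walls 6 (all sizes in mm). Origin: centre of its underside, z up. Inside is a dark insert with three wells in a row along x, each holding a small objective that stands up to 54 above the bench. The flap is hinged inside the -y wall, the cover on the +y rim. Both hinges are stiff: the parts stay where they are left and need about 1 to 4 N of push at mid-length.
- flap (a joint): hinge of the plain aluminium retainer flap: 0 = folded down flat over the objectives (inside the case, top face 61 above the bench), about 1.5 = standing upright; range 0 to 1.75 rad. It folds from upright towards the case's +y.
- flap_hinge (a point): middle of the flap's hinge line (parallel to the case's x), at case y = -68, z = 58 mm. The flap is a plate 114 wide (along case x), reaching 110 from this line, 3 thick (mm); when folded its underside is level with the hinge line. The point turns with the flap: its y points from the hinge to the free edge, its z out of the outer face (the face to push on: it looks to the case's -y when upright, up when folded).
- flap_edge (a point): middle of the flap's free edge, on its outer face (168 mm above the bench when upright).
- cover (a joint): hinge of the black cover of the case: 0 = shut, flat on the rim; at the start it stands open at 1.6 to 1.95 rad, leaning outward (to the case's +y); range 0 to 2.1 rad. It shuts by swinging towards the case's -y.
- cover_hinge (a point): middle of the cover's hinge line (parallel to the case's x), at case y = +80, z = 70.5 mm. The cover is a plain plate 150 wide (along case x), reaching 160 from this line, 8 thick (mm), its underside level with the hinge line when shut. The point turns with the cover: its -y points from the hinge to the free edge, its z out of the outer face (the face to push on: it looks to the case's +y when open, up when shut, then 79 above the bench).
- cover_edge (a point): middle of the cover's free edge, on its outer face.
- controller: grey stage controller, fixed to the bench, 170 x 160 x 45 with a joystick reaching 110 above the bench; origin: centre of its underside. It stands on the other side from the case; not part of the job.
- lens0: steel microscope objective (26 dia x 40 tall mm, loose) standing in a well of the case at case x = -42 mm, y = 0; origin: centre of its underside, 14 above the bench. It stays in its well.
- lens1: steel microscope objective (26 dia x 40 tall mm, loose) standing in a well of the case at case x = 0 mm, y = 0; origin: centre of its underside, 14 above the bench. It stays in its well.
- lens2: steel microscope objective (26 dia x 40 tall mm, loose) standing in a well of the case at case x = 42 mm, y = 0; origin: centre of its underside, 14 above the bench. It stays in its well.
- spare_lens: a spare microscope objective standing on the bench, 26 dia x 40 tall mm, loose; origin: centre of its underside. Not part of the job.
- collar: an aluminium ring lying flat, 48 dia x 12 tall mm, loose; origin: centre of its underside. Not part of the job.
- slide_box: a closed grey slide box, 85 x 100 x 34 mm, loose; origin: centre of its underside. Not part of the job.
- oil: a small amber bottle, 32 dia x 60 tall mm, loose; origin: centre of its underside. Not part of the job.
- driver: a lying screwdriver, length 150 mm, loose; origin: centre of its underside; its length lies along its own x. Not part of the job.
- dish: a shallow white dish, 90 dia x 16 tall mm, loose; origin: centre of its underside. Not part of the job.

How it is judged:
By the outcome, as a careful person would: the job done as asked, in the order asked, and still so for the second after the job is handed in, with the robot touching nothing.
It also fails if it takes over 54 s, if anything falls off the work surface, if the arm or the gripper's body presses on something with over 40 N, if the wrist force passes 120 N, or if a joint passes its speed limit or range.

ROBOT

A 6-joint arm with a two-finger parallel gripper is mounted at the origin on the work surface. World frame = base frame: x ahead of the robot, y to its left, z up, the work surface at z = 0. Lengths are in m, angles in rad, forces in N, time in s.
With the tool pointing down it reaches from about 0.4 to 0.825 m from the base axis. Payload 7 kg.
Tool frame: the origin (TCP) lies at the centre of the arm's flange, where the gripper is bolted on; the fingertips stand 178 mm ahead of it and the grasp point (between the pads) lies arm.tcp_to_grasp ahead of it (arm.tcp_to_grasp is the distance from the TCP to the grasp point, in m); z points along the fingers, y is the direction in which the jaws open and shut (so a half turn about z gives the same grasp; the last joint's range is limited). The gripper opens to 88 mm and grips with 3 to 60 N. Pads are 19 mm wide; open, the fingers measure 130 mm over their backs; the gripper's body (78 mm by 193 mm) begins 47 mm behind the grasp point.
Start: joints at [1.63, 0.359, 0.012, 0, -1.224, -0.288], TCP at [0.153, 0.657, 0.405] pointing down, gripper open.
Joint ranges: [-3.07, 3.07], [-1.43, 2.12], [-1.02, 1.25], [-3.03, 1.67], [-3.05, -0], [-3.03, 3.03]. Speed limits (rad/s): [2.39, 2.39, 3.01, 3.14, 3.14, 3.14].

INTERFACE

Orientations are given as [roll, pitch, yaw] about the fixed x, y, z axes, in that order (R = Rz(yaw) Ry(pitch) Rx(roll)).
In Python, from station import arm gives the robot as it stands.
- The arm moves only by the tool move_arm, never from a script. Its argument "deltas" is a list of rows, each a list of 6 numbers: the shift along the world's x, y, z in mm, then the turn, a rotation vector about the world's x, y, z in degrees. In form: [[tx, ty, tz, ax, ay, az], ...]. A call has exactly 5 rows; each row shifts and turns the commanded pose from where the row before left it; what a row does not reach is not made up. A row lasts 1/12 s, in which the tool goes at most 41.7 mm and 7.16 degrees, less where a joint would pass 70% of its speed; a pose out of reach is approached as far as the arm can. A call with a gripper value outside its range is refused whole. "claw" is the closure in counts, from 0 (fully open) to 255 (shut), set as the call begins (left out, the last holds). The fingers move at their own pace and stop on an object; "squeeze" is the grip in N (left out, the last holds). Time passes only in rows, so rows that do not move let the fingers close, or fill a call up. It gives the time, the measured TCP pose, the force and the opening at its end, in the units of the state.
- arm.get_state(): the state, without advancing time (a new reading comes with each control period).
- arm.grab_frame(name): name is "scene" or "top" or "wrist"; returns the picture (480x640x3 uint8, red, green, blue); there is no depth.
- arm.calibration(name): a dict with "intrinsics" (3x3 intrinsics, pixels), "k1" (the pictures are not rectified: a ray, as slopes to the right and down, at radius r is drawn at 1 + k1 r^2 times it, then the intrinsics apply), "T" (4x4, takes a point from camera to world coordinates); the wrist camera has in their place "mount" (4x4, takes a point from camera to tool coordinates, whose origin is the TCP and whose axes are the flange's). Camera axes: x right, y up, looking along -z (the intrinsics and any distortion apply to the point x, -y, -z); pixel columns grow to the right and rows downward; lengths in m; the calibration is good to about 2 mm. A picture is of the moment at which its call begins: read the wrist's pose just before it. calibration takes no time and is no camera call.
- arm.job_done(): hands the job in, once; it reports no verdict.
Trained networks look in the newest picture that a camera, given by its name, has taken for a name from the list of things; names that differ only in an ending like _2 or _b are one class to them, and where a whole thing is asked for, a point or a joint stands for the part that bears it (a point fixed in the world has none). Each returns a list of dicts, best first, with "score" (0 to 1); they miss things now and then, are a little off and sometimes report something else, mostly with a low value. They report only what shows in the picture. A call takes as long as a camera call.
- arm.spot_in(thing, camera): "xy" ([column, row] in pixels, amid what is visible of it).
- arm.masks_of(thing, camera): "pixels" (480x640 bool, what is visible of it) and "xy" ([column, row] in pixels, amid what is visible of it).
- arm.spot_point(thing, camera): "xy" ([column, row] in pixels: a listed point, or the origin of a listed thing).
The state is a dict: "t": time; "q": joint angles; "qd": joint speeds; "joint_efforts": joint torques, N m; "eef_pos": TCP position; "ee_rot": TCP orientation; "force": force on the tool from outside, world axes, zero at the start; "moment": the same for the moment, N m; "width": finger opening in m.
Only numpy, scipy, OpenCV 4.12 (cv2) and the standard library are available. Lean on these libraries where they do the work, as an engineer would, in place of code of your own. Each camera call takes 0.05 s, during which the arm holds its last target. There are 200 camera calls.

## Working session

There is one attempt and no reset: what is moved stays moved. The work goes in short steps, Python scripts to look and compute and a tool call to move; the robot and the scene stay as the last step left them, time stands still between calls to the robot, and variables do not carry over. Pictures are saved under pics/ and viewed, about 8 in all and at most 12, crops included, and the job is handed in when it is done.

Besides the shell and the picture viewer there is one more tool, called as name(argument=value, ...) on one line, values as JSON. move_arm: Moves the arm, as the interface text tells. Its arguments: {"type":"object","properties":{"deltas":{"type":"array","items":{"type":"array","items":{"type":"number"}}},"claw":{"type":"number"},"squeeze":{"type":"number"}},"required":["deltas"]}

```bash
mkdir -p pics; ls
python3 - <<'E'
from station import arm
import cv2,numpy as np
np.set_printoptions(precision=4,suppress=True)
s=arm.get_state();print(s['t'],s['eef_pos'],s['ee_rot'],arm.tcp_to_grasp)
for c in ['scene','top']:
    im=arm.grab_frame(c);cv2.imwrite(f'pics/{c}0.png',im[:,:,::-1])
    k=arm.calibration(c);print(c,k)
    for t in ['case','flap_hinge','flap_edge','cover_hinge','cover_edge','lens0','lens1','lens2','controller']:
        r=arm.spot_point(t,c);print(t,[(np.round(d['xy'],1),round(d['score'],2)) for d in r[:3]])
E
```

```text
pics
0.0 [0.1531 0.6572 0.4038] [ 3.14   -0.0002 -0.2289] 0.1593
scene {'intrinsics': array([[614.3237,   0.    , 324.1995],
       [  0.    , 614.3237, 243.0993],
       [  0.    ,   0.    ,   1.    ]]), 'k1': -0.009777927487061008, 'T': array([[-0.3762, -0.6846,  0.6244,  1.2027],
       [ 0.9265, -0.2826,  0.2483,  0.2269],
       [ 0.0064,  0.6719,  0.7406,  0.8132],
       [ 0.    ,  0.    ,  0.    ,  1.    ]])}
case [(array([450.9, 262.8]), 0.82), (array([431. , 172.4]), 0.16)]
flap_hinge [(array([420.8, 222.4]), 0.58)]
flap_edge [(array([428.8, 172.1]), 0.59)]
cover_hinge [(array([303.2, 368. ]), 0.62), (array([503.1, 254.1]), 0.58)]
cover_edge [(array([562.2, 197.2]), 0.83)]
lens0 [(array([442.8, 271.7]), 0.69), (array([453.1, 256.6]), 0.67), (array([458.5, 236. ]), 0.46)]
lens1 [(array([442.8, 271.7]), 0.69), (array([453.1, 256.6]), 0.67), (array([458.5, 236. ]), 0.46)]
lens2 [(array([442.8, 271.7]), 0.69), (array([453.1, 256.6]), 0.67), (array([458.5, 236. ]), 0.46)]
controller [(array([249.7, 201.6]), 0.91)]
top {'intrinsics': array([[446.6853,   0.    , 316.5261],
       
[... 228 characters left out ...]
 ,  0.9632],
       [ 0.    ,  0.    ,  0.    ,  1.    ]])}
case [(array([223.9, 305.8]), 0.9), (array([409.4, 298.9]), 0.75), (array([305.9, 266. ]), 0.43)]
flap_hinge [(array([256.3, 313.1]), 0.75)]
flap_edge [(array([248., 312.]), 0.82), (array([296.9, 167.7]), 0.2)]
cover_hinge [(array([182.2, 301.1]), 0.72)]
cover_edge [(array([119.3, 291.6]), 0.69)]
lens0 [(array([185.4, 296.7]), 0.69), (array([224.6, 323.4]), 0.68), (array([225.7, 305.6]), 0.58)]
lens1 [(array([185.4, 296.7]), 0.69), (array([224.6, 323.4]), 0.68), (array([225.7, 305.6]), 0.58)]
lens2 [(array([185.4, 296.7]), 0.69), (array([224.6, 323.4]), 0.68), (array([225.7, 305.6]), 0.58)]
controller [(array([412. , 298.9]), 0.87)]
```

View pics/scene0.png

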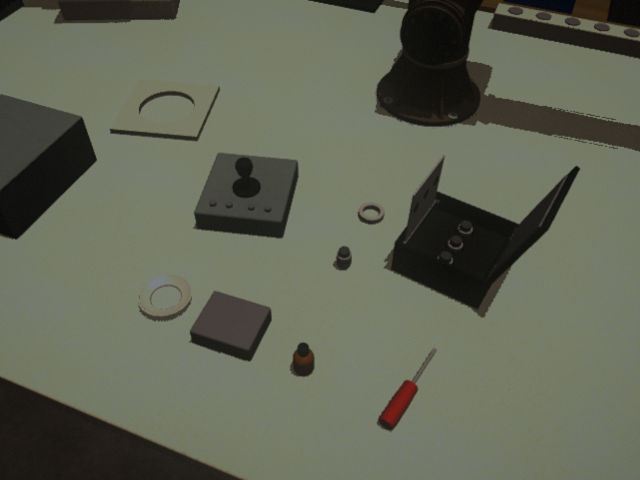

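View pics/top0.png

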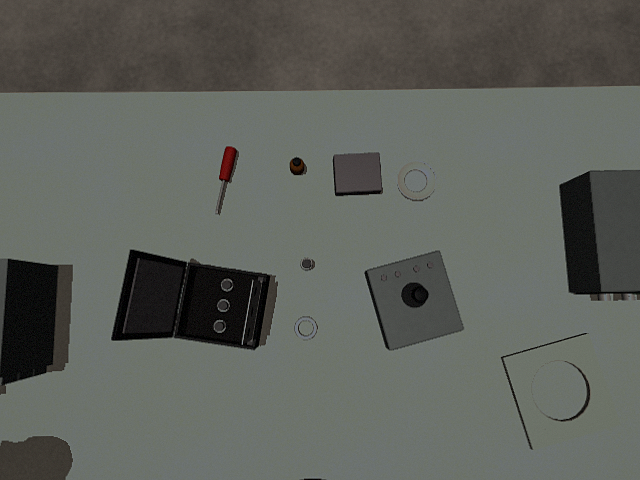

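```bash
cat > h.py <<'E'
from station import arm
import cv2,numpy as np
from scipy.optimize import least_squares
from scipy.spatial.transform import Rotation as Ro
np.set_printoptions(precision=4,suppress=True)
CAL={c:arm.calibration(c) for c in ['scene','top']}
def proj(c,P):
    k=CAL[c];T=k['T'];p=(np.asarray(P)-T[:3,3])@T[:3,:3]
    x,y=p[0]/-p[2],-p[1]/-p[2];f=1+k['k1']*(x*x+y*y);K=k['intrinsics']
    return np.array([K[0,0]*x*f+K[0,2],K[1,1]*y*f+K[1,2]])
def pts(p):
    x,y,yaw,fl,cv=p
    c,s=np.cos(yaw),np.sin(yaw)
    W=lambda v:np.array([x+c*v[0]-s*v[1],y+s*v[0]+c*v[1],v[2]])
    return dict(case=W([0,0,0]),flap_hinge=W([0,-.068,.058]),
      flap_edge=W([0,-.068+.11*np.cos(fl)-.003*np.sin(fl),.058+.11*np.sin(fl)+.003*np.cos(fl)]),
      cover_hinge=W([0,.08,.0705]),
      cover_edge=W([0,.08-.16*np.cos(cv)+.008*np.sin(cv),.0705+.16*np.sin(cv)+.008*np.cos(cv)]))
E
python3 - <<'E'
from h import *
obs=[('scene','case',450.9,262.8),('scene','flap_hinge',420.8,222.4),('scene','flap_edge',428.8,172.1),('scene','cover_hinge',503.1,254.1),('scene','cover_edge',562.2,197.2),
('top','case',223.9,305.8),('top','flap_hinge',256.3,313.1),('top','flap_edge',248,312),('top','cover_hinge',182.2,301.1),('top','cover_edge',119.3,291.6)]
f=lambda p:np.concatenate([proj(c,pts(p)[n])-[u,v] for c,n,u,v in obs])
best=min((least_squares(f,[.35,.2,y0,1.5,1.8],loss='soft_l1',f_scale=3) for y0 in [0,1.5,-1.5,3]),key=lambda r:r.cost)
print(best.x,best.cost);print(f(best.x).reshape(-1,2));[print(k,v) for k,v in pts(best.x).items()]
E
```

```text
[ 0.4675  0.1737 -0.197   1.5527  1.8689] 26.822725143137962
[[ 0.1983 -3.7005]
 [-0.2987 -1.9347]
 [-0.3909 -0.326 ]
 [-0.076  -2.6422]
 [ 1.1506 -0.5178]
 [ 2.208  -1.3797]
 [-1.9771 -2.3729]
 [-0.5886  0.3145]
 [-2.6093 -3.5086]
 [ 0.9618 -0.394 ]]
case [0.4675 0.1737 0.    ]
flap_hinge [0.4542 0.107  0.058 ]
flap_edge [0.454 0.106 0.168]
cover_hinge [0.4832 0.2522 0.0705]
cover_edge [0.4939 0.3058 0.2211]
```

Scene: the case is at lower right of centre, about (450,260), with the flap at (425,195) and the cover at (540,220) both open. The top view agrees, with the case at (224,306) and the cover to its left. The fit residuals are about 3 px or less, so I'm moving over the cover to the flap's outer side.

move_arm(deltas=[[14,-28,12,0,0,-4.4],[14,-28,12,0,0,-4.4],[14,-28,12,0,0,-4.4],[14,-28,12,0,0,-4.4],[14,-28,12,0,0,-4.4]], claw=255)

```text
t: 1.42
eef_pos: [0.2236, 0.516, 0.4652]
ee_rot: [-3.142, -0.0, -0.616]
force: [-0.4, 0.5, 0.3]
width: 0.0596
```

move_arm(deltas=[[15,-31,0,0,0,-4.4],[15,-31,0,0,0,-4.4],[15,-31,0,0,0,-4.4],[15,-31,0,0,0,-4.4],[15,-31,0,0,0,-4.4]])

```text
t: 1.83
eef_pos: [0.2984, 0.3606, 0.4649]
ee_rot: [-3.141, 0.001, -1.0]
force: [1.3, 0.3, 0.8]
width: 0.0261
```

move_arm(deltas=[[15,-31,0,0,0,-4.4],[15,-31,0,0,0,-4.4],[15,-31,0,0,0,-4.4],[15,-31,0,0,0,-4.4],[15,-31,0,0,0,-4.4]])

```text
t: 2.25
eef_pos: [0.3733, 0.2056, 0.4651]
ee_rot: [-3.141, 0.001, -1.384]
force: [0.0, -0.5, -0.5]
width: 0.0007
```

move_arm(deltas=[[14,-30,0,0,0,-4.4],[14,-30,0,0,0,-4.4],[14,-30,0,0,0,-4.4],[14,-30,0,0,0,-4.4],[14,-30,0,0,0,-4.4]])

```text
t: 2.67
eef_pos: [0.4433, 0.0556, 0.4651]
ee_rot: [-3.141, 0.001, -1.768]
force: [1.0, -0.1, 0.1]
width: 0.0004
```

move_arm(deltas=[[0,0,-30,0,0,0],[0,0,-30,0,0,0],[0,0,-30,0,0,0],[0,0,-30,0,0,0],[0,0,-27,0,0,0]])

```text
t: 3.08
eef_pos: [0.4428, 0.0569, 0.3164]
ee_rot: [-3.141, 0.0, -1.765]
force: [0.2, 0.1, 0.2]
width: 0.0007
```

Run:
```python
from h import *
im=[cv2.resize(arm.grab_frame(c)[:,:,::-1],(400,300)) if c=='wrist' else arm.grab_frame(c)[:,:,::-1][100:400,y:y+400] for c,y in (('wrist',0),('scene',240))]
cv2.imwrite('pics/a.png',np.hstack(im))
x=np.array([.4675,.1737,-.197])
W=lambda u,v:np.array([x[0]-np.sin(x[2])*v,x[1]+np.cos(x[2])*v])
rows=[]
def out(name,P):
    print(name); P=np.array(P);print(np.round(P[0]*1000),'\n',np.round(np.diff(P,axis=0)*1000,1))
    print(np.round(P[-1]*1000))
# flap: corner at r
def tcpf(th,r):
    y=-.068+r*np.cos(th)-.003*np.sin(th)-.0095; z=.058+r*np.sin(th)+.003*np.cos(th)
    return [*W(0,y),z+.178]
ths=np.linspace(1.55,0,16)
out('flap',[tcpf(t,.082-.007*(1.55-t)/1.55) for t in ths])
def tcpc(ph,r):
    y=.08-r*np.cos(ph)+.008*np.sin(ph)+.0095; z=.0705+r*np.sin(ph)+.008*np.cos(ph)
    return [*W(0,y),z+.178]
out('cover',[tcpc(p,.13) for p in np.linspace(1.57,0,21)])
```

```text
flap
[452.  96. 318.] 
 [[ 1.6  8.2 -0.8]
 [ 1.6  8.1 -1.6]
 [ 1.6  7.8 -2.5]
 [ 1.5  7.5 -3.2]
 [ 1.4  7.1 -4. ]
 [ 1.3  6.6 -4.7]
 [ 1.2  6.1 -5.3]
 [ 1.1  5.5 -5.9]
 [ 1.   4.8 -6.4]
 [ 0.8  4.1 -6.8]
 [ 0.7  3.4 -7.2]
 [ 0.5  2.6 -7.5]
 [ 0.4  1.8 -7.6]
 [ 0.2  1.  -7.7]
 [ 0.   0.2 -7.8]]
[467. 171. 239.]
cover
[487. 269. 379.] 
 [[ -2.  -10.    0.2]
 [ -2.  -10.   -0.6]
 [ -2.   -9.9  -1.4]
 [ -2.   -9.8  -2.2]
 [ -1.9  -9.6  -2.9]
 [ -1.9  -9.3  -3.7]
 [ -1.8  -9.   -4.4]
 [ -1.7  -8.7  -5.2]
 [ -1.6  -8.2  -5.8]
 [ -1.5  -7.8  -6.5]
 [ -1.4  -7.2  -7.1]
 [ -1.3  -6.7  -7.6]
 [ -1.2  -6.1  -8.1]
 [ -1.1  -5.4  -8.6]
 [ -0.9  -4.7  -9. ]
 [ -0.8  -4.   -9.4]
 [ -0.7  -3.3  -9.6]
 [ -0.5  -2.6  -9.9]
 [ -0.4  -1.8 -10.1]
 [ -0.2  -1.  -10.2]]
[460. 134. 256.]
```

View pics/a.png

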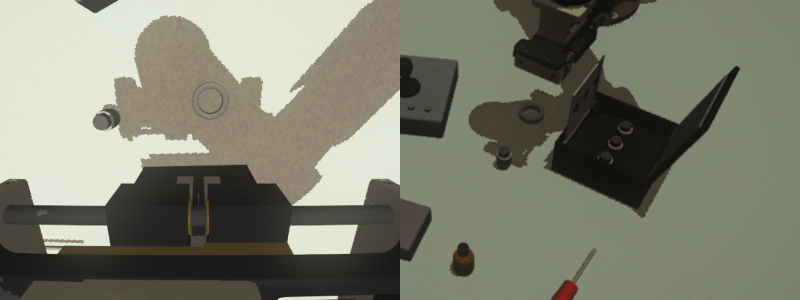

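The gripper sits outside the flap, the flap stands upright at about (585,95) in the crop, and the cover is still open. I'm advancing and folding the flap.

move_arm(deltas=[[2,9,0,0,0,0],[2,9,0,0,0,0],[2,8,0,0,0,0],[1.5,7,0,0,0,0],[1.5,8,-1,0,0,0]])

```text
t: 3.6
eef_pos: [0.4526, 0.0995, 0.3179]
ee_rot: [-3.14, 0.001, -1.764]
force: [0.6, -1.4, 0.5]
width: 0.0003
```

move_arm(deltas=[[1.6,8,-1.5,0,0,0],[1.6,8,-2.5,0,0,0],[1.5,7.5,-3,0,0,0],[1.4,7,-4,0,0,0],[1.3,6.6,-4.7,0,0,0]])

```text
t: 4.02
eef_pos: [0.4597, 0.1363, 0.3006]
ee_rot: [-3.141, 0.0, -1.764]
force: [0.1, 0.1, 2.1]
width: 0.001
```

move_arm(deltas=[[1.2,6,-5.3,0,0,0],[1.1,5.5,-6,0,0,0],[1,4.8,-6.4,0,0,0],[0.8,4,-6.8,0,0,0],[0.7,3.4,-7.2,0,0,0]])

```text
t: 4.43
eef_pos: [0.4644, 0.1596, 0.2685]
ee_rot: [3.142, 0.0, -1.765]
force: [-0.0, -0.4, 1.0]
width: 0.0006
```

move_arm(deltas=[[0.5,2.6,-7.5,0,0,0],[0.4,1.8,-7.5,0,0,0],[0.2,1,-7.5,0,0,0],[0,0,-6,0,0,0],[0,0,-3,0,0,0]])

```text
t: 4.85
eef_pos: [0.4656, 0.1647, 0.2387]
ee_rot: [-3.141, -0.001, -1.764]
force: [-19.4, 1.3, 53.7]
width: 0.0004
```

move_arm(deltas=[[0,0,3,0,0,0],[0,0,10,0,0,0],[0,0,30,0,0,0],[0,0,38,0,0,0],[0,0,38,0,0,0]])

```text
t: 5.27
eef_pos: [0.4649, 0.164, 0.3572]
ee_rot: [3.14, -0.002, -1.765]
force: [1.4, 1.6, -0.4]
width: 0.0005
```

move_arm(deltas=[[0,0,38,0,0,0],[0,0,38,0,0,0],[0,0,20,0,0,0],[0,0,10,0,0,0],[0,0,0,0,0,0]])

```text
t: 5.68
eef_pos: [0.4656, 0.1645, 0.4647]
ee_rot: [-3.139, 0.003, -1.765]
force: [0.5, -0.3, 1.0]
width: 0.0006
```

Run:
```python
from h import *
ims={c:arm.grab_frame(c)[:,:,::-1] for c in ('top','scene')}
cv2.imwrite('pics/b.png',np.hstack([cv2.resize(ims['top'][220:380,80:300],(412,300)),cv2.resize(ims['scene'][140:320,360:600],(388,300))]))
P=pts([.4675,.1737,-.197,0,1.8689])
for c in ims:
    for t in ('flap_edge','flap_hinge','cover_edge'):
        print(c,t,[(np.round(d['xy'],1),round(d['score'],2)) for d in arm.spot_point(t,c)[:2]],proj(c,P[t]))
```

```text
top flap_edge [(array([199.1, 301.3]), 0.83)] [199.7704 300.9865]
top flap_hinge [(array([254.7, 310.8]), 0.97)] [254.3319 310.7227]
top cover_edge [] [120.2716 291.2059]
scene flap_edge [(array([480., 245.]), 0.73)] [480.1082 245.69  ]
scene flap_hinge [(array([420.7, 219. ]), 0.9)] [420.4899 220.4657]
scene cover_edge [(array([564.3, 197. ]), 0.72)] [563.3391 196.6793]
```

View pics/b.png

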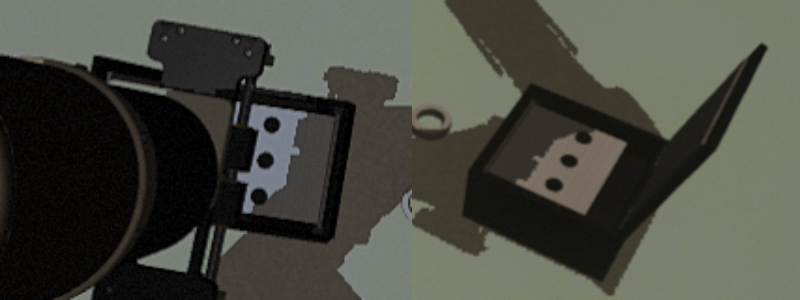

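The flap lies flat, and the detections match the flap=0 prediction to about 1 px. The cover is unmoved. I'm going over the cover to its outer side.

move_arm(deltas=[[7,37,0,0,0,0],[7,37,0,0,0,0],[8,37,0,0,0,0],[8,38,0,0,0,0],[7,36,0,0,0,0]])

```text
t: 6.5
eef_pos: [0.5026, 0.3515, 0.4621]
ee_rot: [3.141, -0.001, -1.765]
force: [-0.0, -0.0, -0.0]
width: 0.0002
```

move_arm(deltas=[[1,3,-20,0,0,0],[0,0,-22,0,0,0],[0,0,-22,0,0,0],[0,0,-15,0,0,0],[0,0,-7,0,0,0]])

```text
t: 6.92
eef_pos: [0.5029, 0.3524, 0.3734]
ee_rot: [3.139, -0.004, -1.765]
force: [-0.9, 0.3, 0.3]
width: 0.0005
```

move_arm(deltas=[[-1.5,-8,0,0,0,0],[-1.5,-8,0,0,0,0],[-1.5,-8,0,0,0,0],[-1.5,-8,0,0,0,0],[-1.5,-8,0,0,0,0]])

```text
t: 7.33
eef_pos: [0.496, 0.3119, 0.3783]
ee_rot: [-3.14, 0.003, -1.765]
force: [-1.2, 1.7, 2.1]
width: 0.0005
```

move_arm(deltas=[[-1.7,-8.5,0,0,0,0],[-1.7,-8.5,0,0,0,0],[-1.7,-8.5,0,0,0,0],[-1.7,-8.5,0,0,0,0],[-1.7,-8.5,0,0,0,0]])

```text
t: 7.75
eef_pos: [0.4872, 0.2692, 0.3768]
ee_rot: [-3.142, 0.0, -1.765]
force: [0.3, 2.4, 0.5]
width: 0.0002
```

move_arm(deltas=[[-2,-10,0,0,0,0],[-2,-10,-0.5,0,0,0],[-2,-10,-1.5,0,0,0],[-2,-9.8,-2,0,0,0],[-1.9,-9.6,-3,0,0,0]])

```text
t: 8.17
eef_pos: [0.4773, 0.2196, 0.3696]
ee_rot: [-3.142, -0.0, -1.765]
force: [2.1, 1.8, 1.6]
width: 0.0006
```

move_arm(deltas=[[-1.9,-9.3,-3.7,0,0,0],[-1.8,-9,-4.4,0,0,0],[-1.7,-8.7,-5.2,0,0,0],[-1.6,-8.2,-5.8,0,0,0],[-1.5,-7.8,-6.5,0,0,0]])

```text
t: 8.58
eef_pos: [0.4688, 0.1767, 0.3435]
ee_rot: [3.141, -0.0, -1.765]
force: [0.6, 0.9, 1.9]
width: 0.0005
```

move_arm(deltas=[[-1.4,-7.2,-7.1,0,0,0],[-1.3,-6.7,-7.6,0,0,0],[-1.2,-6,-8,0,0,0],[-1.1,-5.4,-8.6,0,0,0],[-0.9,-4.7,-9,0,0,0]])

```text
t: 9.0
eef_pos: [0.4629, 0.1471, 0.3029]
ee_rot: [3.141, -0.0, -1.765]
force: [0.1, -0.4, 1.3]
width: 0.0004
```

move_arm(deltas=[[-0.5,-2.5,-6,0,0,0],[-0.5,-2.5,-6,0,0,0],[-0.4,-2,-6,0,0,0],[-0.4,-1.7,-6,0,0,0],[-0.3,-1.4,-5,0,0,0]])

```text
t: 9.42
eef_pos: [0.4609, 0.1375, 0.2742]
ee_rot: [3.141, -0.0, -1.765]
force: [0.8, 0.8, 0.2]
width: 0.0004
```

move_arm(deltas=[[-0.2,-1,-4,0,0,0],[-0.2,-1,-4,0,0,0],[-0.1,-0.5,-3,0,0,0],[0,0,-2.5,0,0,0],[0,0,-1.5,0,0,0]])

```text
t: 9.83
eef_pos: [0.4605, 0.135, 0.2596]
ee_rot: [3.141, -0.0, -1.765]
force: [0.1, -0.1, 0.8]
width: 0.0002
```

move_arm(deltas=[[0,0,-0.5,0,0,0],[0,0,-0.5,0,0,0],[0,0,-0.5,0,0,0],[0,0,0,0,0,0],[0,0,0,0,0,0]])

```text
t: 10.25
eef_pos: [0.4605, 0.1351, 0.2584]
ee_rot: [-3.142, 0.0, -1.765]
force: [0.5, -0.1, 0.3]
width: 0.0005
```

move_arm(deltas=[[0,0,-0.5,0,0,0],[0,0,-0.5,0,0,0],[0,0,-0.5,0,0,0],[0,0,-0.5,0,0,0],[0,0,0,0,0,0]])

```text
t: 10.67
eef_pos: [0.4606, 0.1351, 0.2568]
ee_rot: [-3.141, 0.0, -1.764]
force: [-1.8, -0.0, 6.6]
width: 0.0003
```

move_arm(deltas=[[0,0,-0.5,0,0,0],[0,0,0,0,0,0],[0,0,-0.5,0,0,0],[0,0,0,0,0,0],[0,0,0,0,0,0]])

```text
t: 11.08
eef_pos: [0.4605, 0.1351, 0.2567]
ee_rot: [-3.141, 0.0, -1.764]
force: [-8.0, -1.0, 16.4]
width: 0.0005
```

The cover is firmly seated: force rises to 16 N with no travel. Now I'll lift clear and check.

move_arm(deltas=[[0,0,2,0,0,0],[0,0,8,0,0,0],[0,0,25,0,0,0],[0,0,35,0,0,0],[0,0,38,0,0,0]])

```text
t: 11.5
eef_pos: [0.46, 0.1347, 0.3639]
ee_rot: [3.139, -0.002, -1.765]
force: [1.5, 0.5, -1.7]
width: 0.0004
```

move_arm(deltas=[[-8,-30,20,0,0,0],[-8,-30,10,0,0,0],[0,-30,0,0,0,0],[0,-30,0,0,0,0],[0,0,0,0,0,0]])

```text
t: 11.92
eef_pos: [0.4436, 0.0118, 0.3941]
ee_rot: [-3.141, 0.0, -1.767]
force: [-0.5, 0.2, -0.9]
width: 0.0003
```

Run:
```python
from h import *
ims={c:arm.grab_frame(c)[:,:,::-1] for c in ('top','scene')}
cv2.imwrite('pics/c.png',np.hstack([cv2.resize(ims['top'],(400,300)),cv2.resize(ims['scene'][140:320,360:600],(400,300))]))
for ph in (0,.04):
  P=pts([.4675,.1737,-.197,0,ph])
  for c in ims:
    for t in ('cover_hinge','cover_edge'):
        print(ph,c,t,[(np.round(d['xy'],1),round(d['score'],2)) for d in arm.spot_point(t,c)[:2]],proj(c,P[t]))
print(arm.get_state()['force'],arm.get_state()['t'])
```

```text
0 top cover_hinge [(array([182. , 299.4]), 0.71)] [179.5992 297.5902]
0 top cover_edge [] [259.1277 312.0599]
0 scene cover_hinge [(array([500.4, 248.9]), 0.7)] [503.0135 251.4558]
0 scene cover_edge [(array([412.7, 207. ]), 0.79)] [415.6768 209.2435]
0.04 top cover_hinge [(array([182. , 299.4]), 0.71)] [179.5992 297.5902]
0.04 top cover_edge [] [258.5424 312.1068]
0.04 scene cover_hinge [(array([500.4, 248.9]), 0.7)] [503.0135 251.4558]
0.04 scene cover_edge [(array([412.7, 207. ]), 0.79)] [416.3516 206.6587]
[ 0.1201 -0.7854 -0.9396] 12.4167
```

View pics/c.png

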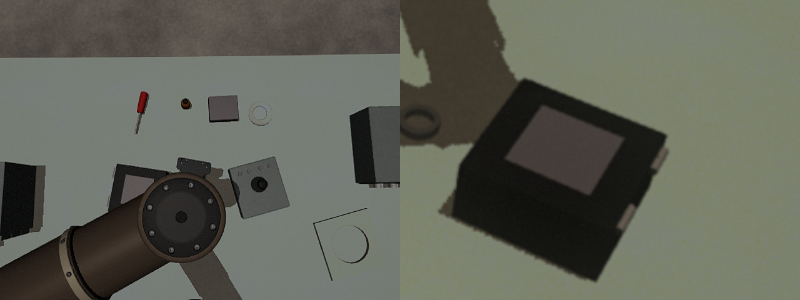

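The cover lies flat on the case with no gap, and the hinge and edge share the same pixel offset, so its angle is about 0. Handing in.

```bash
python3 -c "
from station import arm
print(arm.job_done())"
```

```text
the job is handed in; nothing more can be done
None
```

The case is closed up. With the fingers shut, I folded the flap down flat while the cover was still open, then swung the cover over along its arc, slowing for the last part. I then lifted clear and handed in at about 12.4 s.

**Flap:** before I touched the cover, both cameras put the flap edge and hinge within about 1.5 px of the folded-flat prediction.

**Cover:**
- The picture shows it lying flat on the case. In the scene camera its hinge and edge share the same offset of about 3 px, so its angle is close to 0.
- At the end the push force rose to about 16 N with no further travel, so it was seated.
- The top camera did not detect the cover edge because the arm blocked its view, so the scene camera alone confirms that point.

**Force on the flap:** the fingertips pressed the flap with about 54 N for a moment at the end of its fold, harder than I intended. That is below the 120 N wrist limit, and I backed off at once.

**Other items:** I did not measure the loose objects on the bench again. The arm never went near their level, and those visible in the last picture look unmoved. The objectives are now hidden under the flap.

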